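# Lock the jar turntable with its pin and unscrew the cap

### The arm

A 7-joint arm with a two-finger parallel gripper is mounted at the origin on a cart in front of the work surface, level with it; the furniture and walls round the work are solid. World frame = base frame: x ahead of the robot, y to its left, z up, the work surface at z = 0. Lengths are in m, angles in rad, forces in N, time in s.
With the tool pointing down it reaches from about 0.35 to 0.9 m from the base axis. Payload 8.1 kg.
Tool frame: the origin (TCP) lies midway between the tips of the shut fingers; the grasp point (between the pads) lies 19 mm behind it; z points along the fingers, y is the line along which they close (so a half turn about z gives the same grasp; the last joint's range is limited). The gripper opens to 92 mm and grips with 3 to 60 N. Pads are 19 mm wide; open, the fingers measure 130 mm over their backs; the gripper's body (75 mm by 190 mm) begins 47 mm behind the grasp point.
Start: joints at [-1.433, 0.434, 0.025, 1.573, -0.012, 1.134, -0.075], TCP at [0.149, 0.607, 0.227] pointing down, gripper open.
Joint ranges: [-2.62, 2.62], [-0.44, 2.09], [-1.27, 1.32], [0.08, 2.57], [-1.32, 4.46], [0.12, 2], [-2.74, 2.74]. Speed limits (rad/s): [2.22, 2.22, 3.01, 3.01, 3.14, 3.14, 3.14].

### API

Orientations are given as a rotation vector (axis times angle).
In Python, from cell import observe, get_image, camera_model, sign_off, recognise, silhouettes gives the robot as it stands.
- The arm moves only by the tool apply_moves, never from a script. Its argument "motion" is a list of rows, each an object of numbers: "x", "y", "z": the shift along the world's x, y, z in cm; "yaw": the turn about the world's z in degrees; "hand": the opening, from -1 (shut) to 1 (fully open), so that 0 is half open. In form: [{"x": .., "y": .., "z": .., "yaw": .., "hand": ..}, ...]. A call has 1 to 10 rows; each row is the pose to reach, as a shift and turn from the pose commanded when the call began; what a row does not reach only later rows make up. A row lasts 1/8 s, in which the tool goes at most 62.5 mm and 10.7 degrees, less where a joint would pass 70% of its speed; a pose out of reach is approached as far as the arm can. A call with a gripper value outside its range is refused whole. The fingers move at their own pace and stop on an object; "newtons" is the grip in N (left out, the last holds). Time passes only in rows, so rows that repeat a pose let the fingers close. It gives the time, the measured TCP pose, the force, the opening and the grip force at its end, in the units of the state.
- observe(): the state, without advancing time (a new reading comes with each control period).
- get_image(name): name is "side" or "top" or "wrist"; returns the picture (400x640x3 uint8, blue, green, red); there is no depth.
- camera_model(name): a dict with "camera_matrix" (3x3 intrinsics, pixels), "k1" (the pictures are not rectified: a ray, as slopes to the right and down, at radius r is drawn at 1 + k1 r^2 times it, then the intrinsics apply), "T" (4x4, takes a point from camera to world coordinates). Camera axes: x right, y up, looking along -z (the intrinsics and any distortion apply to the point x, -y, -z); pixel columns grow to the right and rows downward; lengths in m; the calibration is good to about 2 mm. A picture is of the moment at which its call begins: read the wrist's pose just before it. camera_model takes no time and is no camera call; for the wrist camera it gives the pose at the moment of the call.
- sign_off(): hands the job in; it is judged then, once.
Trained networks look in the newest picture that a camera, given by its name, has taken for a name from the list of things; names that differ only in an ending like _2 or _b are one class to them, and where a whole thing is asked for, a point or a joint stands for the part that bears it (a point fixed in the world has none). Each returns a list of dicts, best first, with "p" (0 to 1); they miss things now and then, are a little off and sometimes report something else, mostly with a low value. They report only what shows in the picture. A call takes as long as a camera call. They do not tell look-alikes from the thing itself.
- recognise(query, camera): "rect" ([left, top, right, bottom] in pixels, round what is visible of it).
- silhouettes(query, camera): "mask" (400x640 bool, what is visible of it) and "rect" ([left, top, right, bottom] in pixels, round what is visible of it).
The state is a dict: "clock": time; "joints": joint angles; "dq": joint speeds; "joint_efforts": joint torques, N m; "position": TCP position; "ee_rot": TCP orientation; "force": force on the tool from outside, world axes, zero at the start; "ft_torque": the same for the moment, N m; "width": opening from 0.0 (shut) to 1.0 (fully open); "gripper_force": force on a finger pad.
Only numpy, scipy, OpenCV 4.12 (cv2) and the standard library are available. Lean on these libraries where they do the work, as an engineer would, in place of code of your own. Each camera call takes 0.05 s, during which the arm holds its last target. There are 200 camera calls.

### The job

Take the steel locking pin from its grey rest and push it down into the two forks of the blue jar stand until the sprung red jaw snaps shut over it, so that the jar can no longer spin. Then unscrew the tight black cap anticlockwise just until its threads come free (about a fifth of a turn), lift it straight up, and finish holding it level in the gripper directly over the open jar, its lower edge about 2 cm above the mouth and touching nothing else. The pin stays locked in the clip, and the green dropper bottle, the red marker and the stack of cups are left where they are.

Things in the scene. Friction and masses are not known exactly. Their poses are not given: they have to be found in the camera images.
- jar_stand: Fixed blue base plate 110 x 240 x 12 mm with an aluminium turntable (radius 48 mm), an amber glass jar clamped on it and a steel fork clip at one end. Origin: on the worktop exactly under the jar and turntable axis; z up; the forks lie on its -y side. The jar is 58 mm wide; shoulder 80 mm, rim 94 mm above the worktop.
- jar_fork (a point): Aluminium fork plate on an arm of the turntable, 72 mm from the jar axis: this point is the pin's axis in its slot, 50 mm above the worktop. Slot 12 mm wide, slot floor 45 mm up, flared mouth up to 70 mm. Turns with the jar.
- clip (a point): Steel fork clip fixed on the stand: two fork plates 136 and 162 mm from the jar axis with the red jaw between them. This point is the pin's axis in the slot, 149 mm from the jar axis, 50 mm above the worktop. Slot 11.5 mm wide, floor 45 mm up, flared mouth up to 81 mm.
- pin_seat (a point): Fixed point of the stand, 107 mm from the jar axis along the stand's -y, 50 mm above the worktop: the place of the seated pin's centre. Axes as the stand; the seated pin lies along y. Round it is 58 mm of open space between turntable fork and clip, and 37 mm below the pin's axis, for the fingers. The pin may sit up to 8 mm off along y.
- clip_jaw (a joint): Hinge angle of the red sprung jaw (13 x 16 x 4 mm, pivot 65 mm up) that crosses the mouth of the steel clip. 0 = closed over the slot, grows as the jaw swings down to let the pin pass (about 1 rad), springs back to 0 when the pin is fully down. Pushing the pin past it takes about 5 N.
- jar (a joint): Angle of the turntable with the jar in its stand, rad, positive anticlockwise from above, 0 = turntable fork in line with the clip. Starts within 0.04 of 0. Unlocked it turns almost freely, far more easily than the cap; with the pin in both forks it has up to 0.1 rad of play.
- jar_mouth (a point): Centre of the jar's rim, 94 mm up, on the jar axis; turns with the jar. Cap x along this x = tight; the cap starts up to 0.17 rad anticlockwise of that, climbs 2 mm as it turns anticlockwise, comes free 0.86 rad from tight (the seal then pops it up 1.5 mm), and beyond 1.65 rad meets the next threads.
- cap: Black ribbed cap, white pointer on top along its +x, 34 mm tall: upper 18 mm a solid grip 60 mm across, skirt below 58 mm. Origin: centre of its lower edge (81 mm above the worktop when tight; grip 97 to 115 mm); z up. 0.06 kg. A sprung seal pushes it up with 8 to 22 N, so turning it takes about 0.25 to 0.5 N m at first.
- lock_pin: Steel pin 10 mm thick and 136 mm long with a yellow grip sleeve, 16 mm thick and 30 mm long, round its middle. Origin: its centre; it lies along its own y. Both ends are alike. 0.1 kg. It starts lying level in the rest, its axis 45 mm above the worktop.
- pin_rest: Fixed grey parking rest 50 x 110 mm with two V posts 86 mm apart (about 48 mm tall, 8 mm thick) that carry the pin along the rest's y axis, 37 mm clear above the rest's base plate between the posts. Origin on the worktop under its centre.
- green_bottle: Small dropper bottle with grey-green contents and black top, 42 x 42 x 118 mm, standing behind the stand; leave alone. Origin at its foot.
- red_marker: White marker with red cap, 16 x 140 x 18 mm, lying along its y; leave alone. Origin at its underside.
- cup_stack: Stack of clear cups, 56 x 56 x 140 mm, standing to the right; leave alone. Origin at its foot.
Things that resemble listed ones, but are neither listed nor needed, are in the scene too. Of the things shaped like the cap, the black one is meant.

How it is judged:
By the outcome, as a careful person would: the job done as asked, in the order asked, and still so for the second after the job is handed in, while the arm keeps its last pose, push and grip.
It also fails if it takes over 54 s, if anything falls off the work surface, if the arm or the gripper's body presses on something with over 40 N, if the wrist force passes 120 N, or if a joint passes its speed limit or range.

## Working session

There is one attempt and no reset: what is moved stays moved. The work goes in short steps, Python scripts to look and compute and a tool call to move; the robot and the scene stay as the last step left them, time stands still between calls to the robot, and variables do not carry over. Pictures are saved under pics/ and viewed, at most 12 in all, crops included, and the job is handed in when it is done.

Besides the shell and the picture viewer there is one more tool, called after "Call:" by a JSON object that holds its "method" and its "body", one argument or row to a line. apply_moves: Moves the arm, as the interface text tells. Its arguments: {"type":"object","properties":{"motion":{"type":"array","items":{"type":"object","properties":{"x":{"type":"number"},"y":{"type":"number"},"z":{"type":"number"},"yaw":{"type":"number"},"hand":{"type":"number"}}}},"newtons":{"type":"number"}},"required":["motion"]}

```bash
mkdir -p pics; ls; cat > h.py <<'E'
import numpy as np, cv2
from cell import *
def ray(cam,u,v,T=None):
    m=camera_model(cam);K=np.array(m["camera_matrix"]);k1=m["k1"];T=np.array(m["T"]) if T is None else T
    d=cv2.undistortPoints(np.array([[[u,v]]],float),K,np.array([k1,0,0,0.]))[0,0]
    return T[:3,3],T[:3,:3]@np.array([d[0],-d[1],-1])
def atz(cam,u,v,z,T=None):
    o,d=ray(cam,u,v,T);return o+d*(z-o[2])/d[2]
def proj(cam,P):
    m=camera_model(cam);K=np.array(m["camera_matrix"]);T=np.array(m["T"])
    p=np.linalg.inv(T)@np.append(P,1);s=np.array([p[0],-p[1]])/-p[2]
    s=s*(1+m["k1"]*(s@s));return (K@np.append(s,1))[:2]
E
python3 - <<'E'
from h import *
a=get_image("top");b=get_image("side")
cv2.imwrite("pics/top.png",a);cv2.imwrite("pics/side.png",b)
for c in("top","side"):
  m=camera_model(c);print(c,np.round(m["T"],3).tolist(),m["k1"])
  for q in("cap","lock_pin","pin_rest","jar_stand","clip","jar_fork","clip_jaw"):
    print(q,[(np.round(r["rect"]).tolist(),round(r["p"],2)) for r in recognise(q,c)][:4])
print(observe())
E
```

```text
pics
top [[-0.014, 0.986, -0.167, 0.408], [-1.0, -0.013, 0.007, 0.001], [0.005, 0.167, 0.986, 0.992], [0.0, 0.0, 0.0, 1.0]] 0.015372539933802202
cap [([227.0, 218.0, 258.0, 248.0], 0.97), ([187.0, 276.0, 217.0, 304.0], 0.91), ([227.0, 174.0, 255.0, 203.0], 0.85), ([173.0, 227.0, 204.0, 251.0], 0.67)]
lock_pin [([227.0, 215.0, 276.0, 260.0], 0.63), ([374.0, 206.0, 386.0, 262.0], 0.57)]
pin_rest [([364.0, 210.0, 392.0, 258.0], 0.76), ([405.0, 149.0, 442.0, 185.0], 0.56)]
jar_stand [([223.0, 211.0, 325.0, 261.0], 0.59)]
clip [([219.0, 209.0, 325.0, 266.0], 0.69)]
jar_fork [([226.0, 218.0, 280.0, 260.0], 0.94)]
clip_jaw [([306.0, 223.0, 313.0, 236.0], 0.52), ([404.0, 148.0, 443.0, 184.0], 0.33)]
side [[1.0, 0.027, 0.0, 0.557], [-0.011, 0.416, -0.909, -0.856], [-0.025, 0.909, 0.416, 0.48], [0.0, 0.0, 0.0, 1.0]] -0.06542845222773823
cap [([253.0, 181.0, 276.0, 199.0], 0.88), ([330.0, 191.0, 357.0, 208.0], 0.75), ([288.0, 164.0, 307.0, 188.0], 0.7), ([274.0, 183.0, 318.0, 241.0], 0.59)]
lock_pin [([262.0, 250.0, 328.0, 260.0], 0.71)]
pin_rest [([270.0, 246.0, 327.0, 282.0], 0.91), ([374.0, 
[... 209 characters left out ...]
lip_jaw []
{'clock': 0.8, 'joints': array([-1.43258667,  0.43448281,  0.02498341,  1.57320101, -0.01159847,
        1.13400782, -0.07511357]), 'dq': array([ 0.00056908, -0.00030438, -0.00048268,  0.00130199, -0.00120508,
        0.00095305,  0.00190482]), 'joint_efforts': array([ 2.66245916e-03, -6.67590308e+01,  9.85055678e-01, -3.14806223e+01,
       -6.06648414e-02,  3.24518757e-02,  2.80147873e-05]), 'position': array([0.14907529, 0.60697123, 0.22675195]), 'ee_rot': array([3.77477732e-01, 3.11882425e+00, 7.17564934e-05]), 'force': array([-0.8413602 , -0.76706862,  0.1596812 ]), 'ft_torque': array([ 0.00230532, -0.02629235, -0.01100581]), 'gripper_force': 0.0, 'width': 1.0034438399352865}
```

```bash
python3 - <<'E'
import cv2
a=cv2.imread("pics/top.png");cv2.imwrite("pics/topc.png",cv2.resize(a[140:315,160:460],(800,467),interpolation=cv2.INTER_CUBIC))
b=cv2.imread("pics/side.png");cv2.imwrite("pics/sidec.png",cv2.resize(b[150:300,230:430],(800,600),interpolation=cv2.INTER_CUBIC))
E
```

```text
(no output)
```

View pics/topc.png

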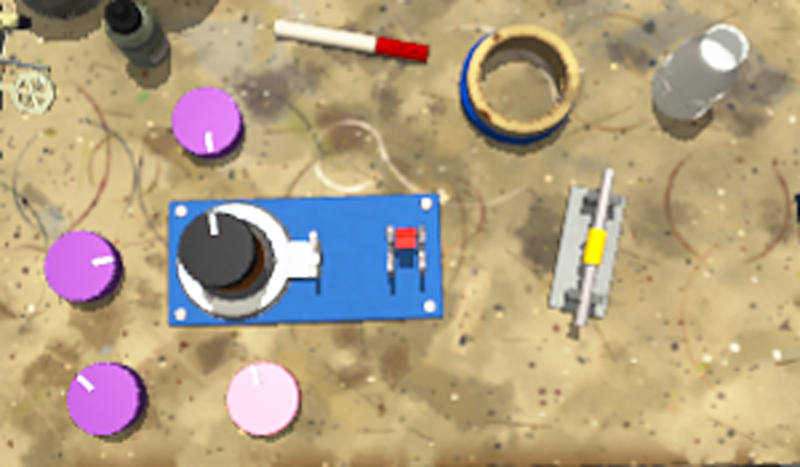

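View pics/sidec.png

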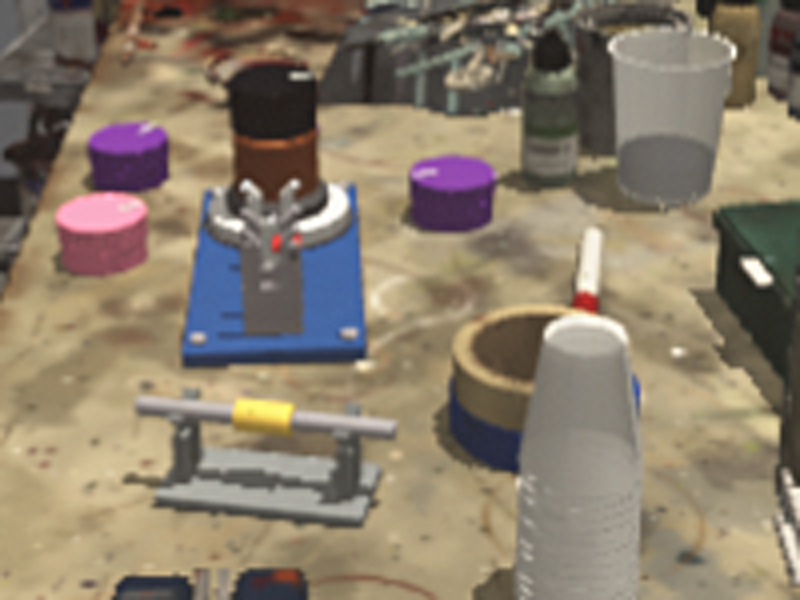

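```bash
python3 - <<'E'
from h import *
s=300/800.
f=lambda u,v,z:atz("top",160+u*s,140+v*s,z)
C=np.array([f(u,v,.012) for u,v in((170,200),(438,195),(442,316),(170,326))]);print(C.round(4))
print("plate c",C.mean(0),"yaw",[np.degrees(np.arctan2(*( (C[0]-C[1])[[1,0]])))-90,np.degrees(np.arctan2(*((C[3]-C[2])[[1,0]])))-90], np.linalg.norm(C[0]-C[1]),np.linalg.norm(C[0]-C[3]))
print("cap",f(214,243,.115)); print("jaw",f(405,238,.068))
a,b=f(608,172,.045),f(578,328,.045);print("pin",a,b,(a+b)/2,np.linalg.norm(a-b),np.degrees(np.arctan2(*(a-b)[[1,0]])))
print("sleeve",f(595,247,.053))
r=silhouettes("cap","top")[0];v,u=np.nonzero(r["mask"]);print(r["rect"],u.mean(),v.mean(),atz("top",u.mean(),v.mean(),.11))
from scipy.spatial.transform import Rotation as R
print(R.from_rotvec(observe()["ee_rot"]).as_matrix().round(3), observe()["clock"])
m=camera_model("wrist");print(np.round(m["T"],3).tolist())
E
```

```text
[[ 0.5535  0.2083  0.012 ]
 [ 0.5548 -0.0282  0.012 ]
 [ 0.4486 -0.0298  0.012 ]
 [ 0.4433  0.2058  0.012 ]]
plate c [0.50006137 0.08902796 0.012     ] yaw [np.float64(0.3239073565487587), np.float64(1.2835221413701987)] 0.23651803498387228 0.11023287661708318
cap [0.5036805  0.15129801 0.115     ]
jaw [0.51081758 0.00142979 0.068     ]
pin [ 0.56794728 -0.17342597  0.045     ] [ 0.4357253 -0.1425402  0.045    ] [ 0.50183629 -0.15798308  0.045     ] 0.13578138468153406 -13.147983250361738
sleeve [ 0.50277171 -0.15825869  0.053     ]
[176.4, 229.0, 205.7, 250.2] 191.40585009140767 239.74588665447897 [0.48751065 0.25391951 0.11      ]
[[-0.971  0.239  0.   ]
 [ 0.239  0.971  0.   ]
 [-0.     0.    -1.   ]] 0.85
[[0.239, -0.926, -0.293, 0.07], [0.971, 0.228, 0.072, 0.626], [-0.0, -0.302, 0.953, 0.385], [0.0, 0.0, 0.0, 1.0]]
```

Call:
{"method": "apply_moves", "body": {
  "motion": [
    {"x": 2.5, "y": -5.4},
    {"x": 5, "y": -10.8},
    {"x": 7.5, "y": -16.2},
    {"x": 10, "y": -21.6},
    {"x": 12.5, "y": -27},
    {"x": 15, "y": -32.4},
    {"x": 17.5, "y": -37.8},
    {"x": 20, "y": -43.2},
    {"x": 22.5, "y": -48.6},
    {"x": 25, "y": -54}
  ]
}}

```text
schema error: expected keys x, y, z, yaw, hand
```

Call:
{"method": "apply_moves", "body": {
  "motion": [
    {"x": 2.5, "y": -5.4, "z": -1},
    {"x": 5, "y": -10.8, "z": -2},
    {"x": 7.5, "y": -16.2, "z": -4},
    {"x": 10.3, "y": -22.5, "z": -6, "yaw": 0.7},
    {"x": 10.3, "y": -22.5, "z": -6, "yaw": 0.7},
    {"x": 10.3, "y": -22.5, "z": -6, "yaw": 0.7},
    {"x": 10.3, "y": -22.5, "z": -6, "yaw": 0.7}
  ]
}}

```text
schema error: expected keys x, y, z, yaw, hand
```

```bash
cat > w.py <<'E'
from h import *
import sys
o=observe();T=np.array(camera_model("wrist")["T"]);a=get_image("wrist");cv2.imwrite(sys.argv[1],a)
print(o["clock"],o["position"].round(4),o["ee_rot"].round(3),o["joints"].round(2),o["force"].round(1),o["width"])
h=cv2.cvtColor(a,cv2.COLOR_BGR2HSV);m=cv2.inRange(h,(22,150,120),(34,255,255))
n,l,s,c=cv2.connectedComponentsWithStats(m);i=1+s[1:,4].argmax();print("yellow",s[i],c[i])
z=float(sys.argv[2]);v,u=np.nonzero(l==i)
P=np.array([atz("wrist",x,y,z,T)[:2] for x,y in zip(u[::5],v[::5])])
r=cv2.minAreaRect((P*1e3).astype(np.float32));print(r)
E
python3 w.py pics/w1.png 0.049
```

```text
0.85 [0.1491 0.607  0.2268] [0.377 3.119 0.   ] [-1.43  0.43  0.02  1.57 -0.01  1.13 -0.08] [-0.3 -0.9  0.5] 0.9993056876418634Traceback (most recent call last):
  File "w.py", line 6, in <module>
    n,l,s,c=cv2.connectedComponentsWithStats(m);i=1+s[1:,4].argmax();print("yellow",s[i],c[i])
                                                    ~~~~~~~~~~~~~~^^
ValueError: attempt to get argmax of an empty sequence
```

View pics/w1.png

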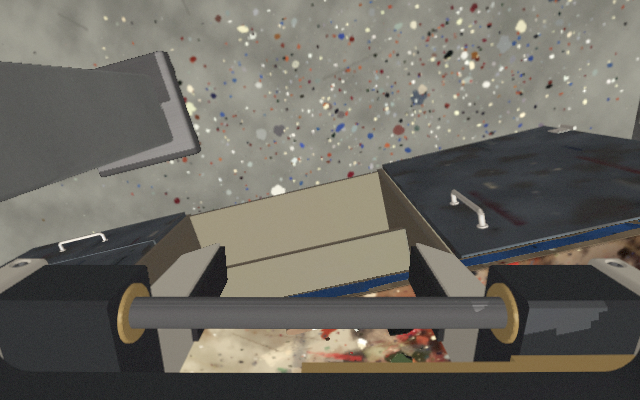

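The wrist view shows only floor and an open drawer: the moves were refused because each row needs all its keys. I'm resending them in full.

Call:
{"method": "apply_moves", "body": {
  "motion": [
    {"x": 2.5, "y": -5.4, "z": 0, "yaw": 0, "hand": 1},
    {"x": 5, "y": -10.8, "z": 0, "yaw": 0, "hand": 1},
    {"x": 7.5, "y": -16.2, "z": 0, "yaw": 0, "hand": 1},
    {"x": 10, "y": -21.6, "z": 0, "yaw": 0, "hand": 1},
    {"x": 12.5, "y": -27, "z": 0, "yaw": 0, "hand": 1},
    {"x": 15, "y": -32.4, "z": 0, "yaw": 0, "hand": 1},
    {"x": 17.5, "y": -37.8, "z": 0, "yaw": 0, "hand": 1},
    {"x": 20, "y": -43.2, "z": 0, "yaw": 0, "hand": 1},
    {"x": 22.5, "y": -48.6, "z": 0, "yaw": 0, "hand": 1},
    {"x": 25, "y": -54, "z": 0, "yaw": 0, "hand": 1}
  ]
}}

```text
clock: 2.15
position: [0.3998, 0.0653, 0.2272]
ee_rot: [0.377, 3.118, 0.002]
force: [1.5, -0.3, -0.0]
width: 0.997
gripper_force: 0.0
```

Call:
{"method": "apply_moves", "body": {
  "motion": [
    {"x": 2.5, "y": -5.4, "z": -1, "yaw": 0, "hand": 1},
    {"x": 5, "y": -10.8, "z": -2, "yaw": 0, "hand": 1},
    {"x": 7.5, "y": -16.2, "z": -4, "yaw": 0, "hand": 1},
    {"x": 10.3, "y": -22.5, "z": -6, "yaw": 0.7, "hand": 1},
    {"x": 10.3, "y": -22.5, "z": -6, "yaw": 0.7, "hand": 1},
    {"x": 10.3, "y": -22.5, "z": -6, "yaw": 0.7, "hand": 1},
    {"x": 10.3, "y": -22.5, "z": -6, "yaw": 0.7, "hand": 1}
  ]
}}

```text
clock: 3.02
position: [0.502, -0.1564, 0.167]
ee_rot: [0.355, 3.121, 0.002]
force: [-0.2, -0.4, 0.9]
width: 1.001
gripper_force: 0.0
```

```bash
python3 w.py pics/w2.png 0.049
```

```text
3.025 [ 0.502  -0.1564  0.167 ] [3.550e-01 3.121e+00 2.000e-03] [-0.24  0.37  0.58  1.93 -0.25  0.92  1.81] [-0.2 -0.4  0.9] 1.0006862513685777
yellow [307 182   5   3   8] [309.   182.75]
((490.67718505859375, -160.94390869140625), (1.8208160400390625, 0.0), -130.38265991210938)
```

View pics/w2.png

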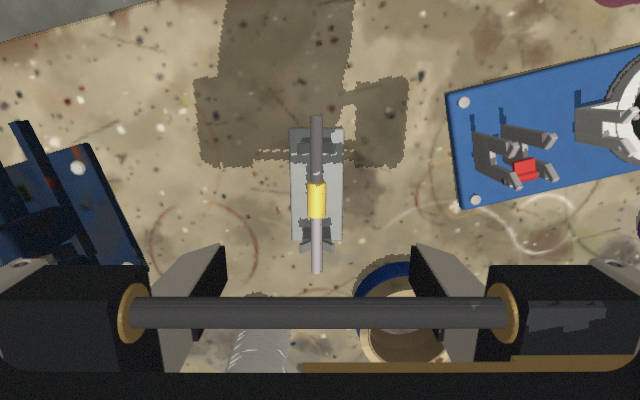

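Wrist view: the pin lies upright in the picture from (317,117) to (317,273), with its yellow sleeve at (317,200). Cups and tape are below, and the clip is at the right with its red jaw near (525,170).

```bash
cat > m.py <<'E'
from h import *
import sys
# args: z u1 v1 u2 v2 : segment at height z via wrist camera
z=float(sys.argv[1]);q=[float(x) for x in sys.argv[2:]]
for u,v in zip(q[::2],q[1::2]): print(atz("wrist",u,v,z).round(4))
E
python3 m.py .045 317 117 317 273; python3 m.py .053 317 184 317 217;python3 - <<'E'
from h import *
from scipy.spatial.transform import Rotation as R
M=R.from_rotvec(observe()["ee_rot"]).as_matrix();print(np.degrees(np.arctan2(M[1,1],M[0,1])))
a=atz("wrist",317,117,.045);b=atz("wrist",317,273,.045);print((a+b)/2,np.linalg.norm(a-b),np.degrees(np.arctan2(*(b-a)[[1,0]])))
#jaw & clip
print("jaw",atz("wrist",525,170,.065)); print(proj("wrist",[.502,0.002,.05]))
E
```

```text
[ 0.442  -0.1429  0.045 ]
[ 0.5748 -0.1736  0.045 ]
[ 0.4925 -0.1546  0.053 ]
[ 0.5199 -0.1609  0.053 ]
77.0280667773192
[ 0.50840688 -0.15824801  0.045     ] 0.1362163786747521 -13.010494182735775
jaw [0.51423777 0.00262231 0.065     ]
[512.7274466  151.27716583]
```

Call:
{"method": "apply_moves", "body": {
  "newtons": 40,
  "motion": [
    {"x": 0.4, "y": -0.15, "z": -5, "yaw": 0, "hand": 1},
    {"x": 0.4, "y": -0.15, "z": -10, "yaw": 0, "hand": 1},
    {"x": 0.4, "y": -0.15, "z": -14.1, "yaw": 0, "hand": 0.5},
    {"x": 0.4, "y": -0.15, "z": -14.1, "yaw": 0, "hand": -0.3},
    {"x": 0.4, "y": -0.15, "z": -14.1, "yaw": 0, "hand": -1},
    {"x": 0.4, "y": -0.15, "z": -14.1, "yaw": 0, "hand": -1},
    {"x": 0.4, "y": -0.15, "z": -14.1, "yaw": 0, "hand": -1},
    {"x": 0.4, "y": -0.15, "z": -14.1, "yaw": 0, "hand": -1}
  ]
}}

```text
clock: 4.08
position: [0.5065, -0.1595, 0.0264]
ee_rot: [0.358, 3.12, 0.0]
force: [-0.4, -0.1, 0.6]
width: 0.398
gripper_force: 0.0
```

Call:
{"method": "apply_moves", "body": {
  "motion": [
    {"x": 0, "y": 0, "z": 0, "yaw": 0, "hand": -1},
    {"x": 0, "y": 0, "z": 0, "yaw": 0, "hand": -1},
    {"x": 0, "y": 0, "z": 0, "yaw": 0, "hand": -1},
    {"x": 0, "y": 0, "z": 0, "yaw": 0, "hand": -1}
  ]
}}

```text
clock: 4.58
position: [0.5063, -0.1585, 0.0257]
ee_rot: [-0.357, -3.121, -0.002]
force: [1.3, 5.5, 2.1]
width: 0.163
gripper_force: 40.0
```

Call:
{"method": "apply_moves", "body": {
  "motion": [
    {"x": 0, "y": 0, "z": 4, "yaw": 0, "hand": -1},
    {"x": 0, "y": 0, "z": 9, "yaw": 0, "hand": -1},
    {"x": 0, "y": 3, "z": 13, "yaw": -6, "hand": -1},
    {"x": 0, "y": 6, "z": 13, "yaw": -16, "hand": -1},
    {"x": 0, "y": 9, "z": 13, "yaw": -26, "hand": -1},
    {"x": 0, "y": 12, "z": 13, "yaw": -36, "hand": -1},
    {"x": 0, "y": 15, "z": 13, "yaw": -46, "hand": -1},
    {"x": 0, "y": 18, "z": 13, "yaw": -56, "hand": -1},
    {"x": 0, "y": 20, "z": 13, "yaw": -66, "hand": -1},
    {"x": -0.1, "y": 20.2, "z": 13, "yaw": -76, "hand": -1}
  ]
}}

```text
clock: 5.82
position: [0.5049, 0.0438, 0.1554]
ee_rot: [2.208, 2.235, -0.001]
force: [0.2, 0.5, -0.0]
width: 0.16
gripper_force: 40.0
```

Call:
{"method": "apply_moves", "body": {
  "motion": [
    {"x": 0, "y": 0, "z": 0, "yaw": 0, "hand": -1},
    {"x": 0, "y": 0, "z": 0, "yaw": 0, "hand": -1},
    {"x": 0, "y": 0, "z": 0, "yaw": 0, "hand": -1}
  ]
}}

```text
clock: 6.2
position: [0.5051, 0.0419, 0.1558]
ee_rot: [2.203, 2.24, 0.0]
force: [0.8, -0.3, -0.5]
width: 0.159
gripper_force: 40.0
```

```bash
python3 w.py pics/w3.png 0.175
```

```text
6.2 [0.5051 0.0419 0.1558] [2.203 2.24  0.   ] [-0.88  0.44  0.95  2.   -0.44  0.93  0.32] [ 0.8 -0.3 -0.5] 0.15874357803520572
yellow [310 249  26  48 214] [329.76168224 267.13551402]
((512.0773315429688, 46.89181137084961), (9.197710037231445, 21.265087127685547), 24.503694534301758)
```

View pics/w3.png

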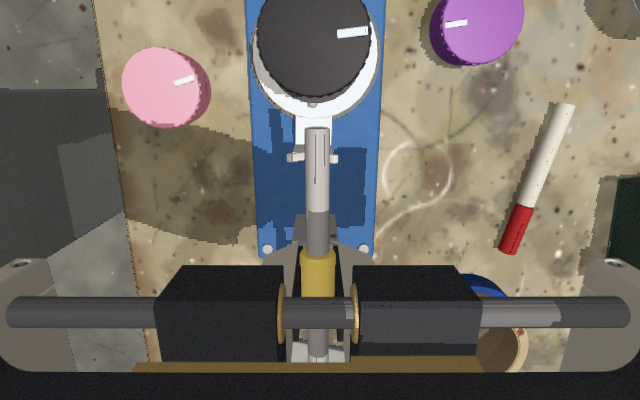

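Wrist view: the pin is held along the stand's axis, its near end at (317,128). The turntable fork plate spans (287–338,157), the black cap is at (315,40), and the blue plate's edges run from (247,0) to (258,250) and (384,0) to (373,258).

```bash
python3 - <<'E'
from h import *
a=cv2.imread("pics/w3.png");h=cv2.cvtColor(a,cv2.COLOR_BGR2HSV)
m=cv2.inRange(h,(100,120,50),(125,255,255))
L=[];Rr=[]
for v in range(5,240,5):
    u=np.nonzero(m[v,235:400])[0]+235
    L.append(atz("wrist",u.min(),v,.012)[:2]);Rr.append(atz("wrist",u.max()+1,v,.012)[:2])
for n,E in(("L",L),("R",Rr)):
    E=np.array(E);
    for _ in range(4):
        p=np.polyfit(E[:,1],E[:,0],1);r=abs(E[:,0]-np.polyval(p,E[:,1]));E=E[r<=max(np.percentile(r,85),.0006)]
    print(n,"yaw",-np.degrees(np.arctan(p[0])),"x at y=.0445,.15",np.polyval(p,[.0445,.15]),len(E),r.max())
print("screws",atz("wrist",267,250,.014),atz("wrist",364,249,.014))
a_=atz("wrist",317,128,.174);b_=atz("wrist",318,360,.174);print("pin",a_,b_,np.linalg.norm(a_-b_))
# jar cap: min circle of dark blob
d=cv2.inRange(h,(0,0,0),(180,255,70));d[:,:250]=0;d[:,380:]=0;d[100:]=0
c=max(cv2.findContours(d,0,2)[0],key=cv2.contourArea).reshape(-1,2);print(c.min(0),c.max(0))
C=np.array([atz("wrist",x,y,.115)[:2] for x,y in c if y>45]);
A=np.c_[2*C,np.ones(len(C))];s=np.linalg.lstsq(A,(C**2).sum(1),rcond=None)[0];print("cap",s[:2],np.sqrt(s[2]+s[:2]@s[:2]))
cv2.imwrite("pics/w3c.png",cv2.resize(a[100:360,230:400],(392*1,600),interpolation=cv2.INTER_CUBIC))
E
```

```text
L yaw 0.8502742584851527 x at y=.0445,.15 [0.45017332 0.44860758] 45 0.0005151731745328125
R yaw 1.0738853127431938 x at y=.0445,.15 [0.55835788 0.55638028] 47 0.0005564602902865534
screws [ 0.45959316 -0.01965035  0.014     ] [ 0.55053568 -0.01712886  0.014     ]
pin [0.50478836 0.10968875 0.174     ] [ 0.50703141 -0.00187163  0.174     ] 0.1115829203239754
[257   0] [364  97]
cap [0.50354662 0.1415603 ] 0.021813807796050088
```

View pics/w3c.png

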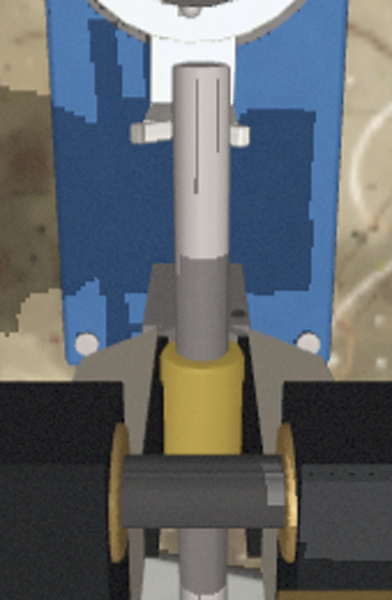

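The crop shows the pin over the stand's midline, with the turntable fork's lugs at about (290,157) and (335,157) and the clip hidden beneath the pin and fingers.

```bash
python3 - <<'E'
from h import *
k=170/392.
for u,v in((131,132),(249,135),(190,133)): print(atz("wrist",230+u*k,100+v*k,.070))
get_image("wrist")
for q in("cap","jar_fork","clip"):
  r=silhouettes(q,"wrist")
  if r:
    print(q,[(x["rect"],x["p"]) for x in r][:3])
    if q=="cap":
      for x in r[:3]:
        c=max(cv2.findContours(x["mask"].astype(np.uint8),0,2)[0],key=cv2.contourArea).reshape(-1,2)
        c=np.array([p for p in c if p[1]>2])
        C=np.array([atz("wrist",*p,.106)[:2] for p in c]);A=np.c_[2*C,np.ones(len(C))];s=np.linalg.lstsq(A,(C**2).sum(1),rcond=None)[0];print(s[:2],np.sqrt(s[2]+s[:2]@s[:2]))
m=camera_model("wrist");print(np.round(m["T"],3).tolist())
E
```

```text
[0.4838991  0.07876279 0.07      ]
[0.5198169  0.07842414 0.07      ]
[0.50184731 0.07874529 0.07      ]
cap [([428.9, 1.3, 525.6, 66.7], 0.75), ([124.8, 45.6, 212.8, 131.3], 0.71), ([258.4, 0.0, 370.2, 98.2], 0.6)]
[0.58906459 0.16139906] 0.024082826557572774
[0.41855773 0.12374523] 0.023310417452131842
[0.50203986 0.1515168 ] 0.030951043816686546
jar_fork [([253.0, 23.2, 376.6, 165.4], 0.78)]
clip [([243.2, 0.0, 383.0, 255.3], 0.86)]
[[1.0, -0.015, -0.004, 0.505], [0.016, 0.953, 0.302, 0.124], [-0.0, -0.302, 0.953, 0.314], [0.0, 0.0, 0.0, 1.0]]
```

Call:
{"method": "apply_moves", "body": {
  "motion": [
    {"x": -0.1, "y": 0.25, "z": -4, "yaw": 0, "hand": -1},
    {"x": -0.1, "y": 0.25, "z": -7, "yaw": 0, "hand": -1},
    {"x": -0.1, "y": 0.25, "z": -7.5, "yaw": 0, "hand": -1},
    {"x": -0.1, "y": 0.25, "z": -8, "yaw": 0, "hand": -1},
    {"x": -0.1, "y": 0.25, "z": -8.5, "yaw": 0, "hand": -1},
    {"x": -0.1, "y": 0.25, "z": -9, "yaw": 0, "hand": -1},
    {"x": -0.1, "y": 0.25, "z": -9.3, "yaw": 0, "hand": -1}
  ]
}}

```text
clock: 7.32
position: [0.5042, 0.0451, 0.0627]
ee_rot: [2.204, 2.239, 0.001]
force: [0.1, 0.4, -0.4]
width: 0.16
gripper_force: 40.0
```

```bash
python3 - <<'E'
from h import *
b=get_image("side");a=get_image("wrist")
B=cv2.resize(b[165:265,240:360],(480,400),interpolation=cv2.INTER_CUBIC)
A=cv2.resize(a[80:380,230:400],(227,400),interpolation=cv2.INTER_CUBIC)
cv2.imwrite("pics/ab.png",np.hstack([B,A]))
E
```

```text
(no output)
```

View pics/ab.png

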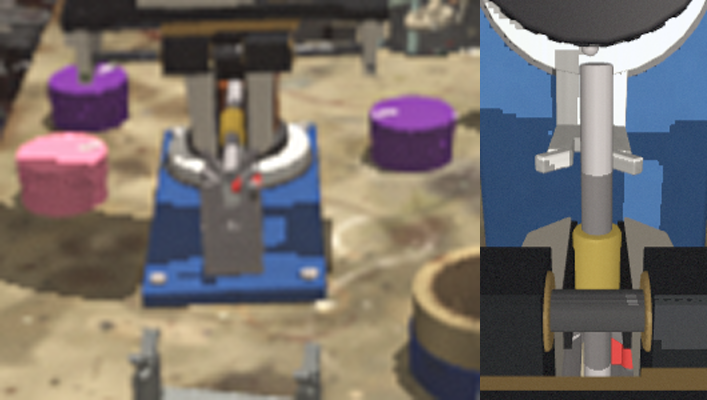

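The pin is centred in the clip's mouth in the side half of the picture, at (235,165). In the wrist half it lies between the turntable fork's lugs (536–643,160), and there is no contact force. Continuing down.

Call:
{"method": "apply_moves", "body": {
  "motion": [
    {"x": 0, "y": 0, "z": -0.4, "yaw": 0, "hand": -1},
    {"x": 0, "y": 0, "z": -0.8, "yaw": 0, "hand": -1},
    {"x": 0, "y": 0, "z": -1.2, "yaw": 0, "hand": -1},
    {"x": 0, "y": 0, "z": -1.6, "yaw": 0, "hand": -1}
  ]
}}

```text
clock: 7.92
position: [0.5039, 0.045, 0.0465]
ee_rot: [-2.204, -2.239, 0.0]
force: [-2.3, -0.4, 3.5]
width: 0.161
gripper_force: 40.0
```

Call:
{"method": "apply_moves", "body": {
  "motion": [
    {"x": 0, "y": 0, "z": -0.4, "yaw": 0, "hand": -1},
    {"x": 0, "y": 0, "z": -0.8, "yaw": 0, "hand": -1},
    {"x": 0, "y": 0, "z": -1.2, "yaw": 0, "hand": -1},
    {"x": 0, "y": 0, "z": -1.5, "yaw": 0, "hand": -1},
    {"x": 0, "y": 0, "z": -1.6, "yaw": 0, "hand": -1}
  ]
}}

```text
clock: 8.55
position: [0.504, 0.0449, 0.0306]
ee_rot: [-2.204, -2.239, 0.0]
force: [-4.0, 0.7, 8.4]
width: 0.161
gripper_force: 40.0
```

Call:
{"method": "apply_moves", "body": {
  "motion": [
    {"x": 0, "y": 0, "z": -0.1, "yaw": 0, "hand": -1},
    {"x": 0, "y": 0, "z": -0.2, "yaw": 0, "hand": -1},
    {"x": 0, "y": 0, "z": -0.2, "yaw": 0, "hand": -1}
  ]
}}

```text
clock: 8.93
position: [0.5045, 0.0451, 0.0302]
ee_rot: [-2.205, -2.238, -0.003]
force: [-7.9, 0.9, 27.0]
width: 0.162
gripper_force: 40.1
```

```bash
python3 - <<'E'
from h import *
b=get_image("side");a=get_image("wrist")
B=cv2.resize(b[185:245,265,None:] if 0 else b[185:245,265:330],(433,400),interpolation=cv2.INTER_CUBIC)
A=cv2.resize(a[80:380,230:400],(227,400),interpolation=cv2.INTER_CUBIC)
cv2.imwrite("pics/ab2.png",np.hstack([B,A]))
E
```

```text
(no output)
```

View pics/ab2.png

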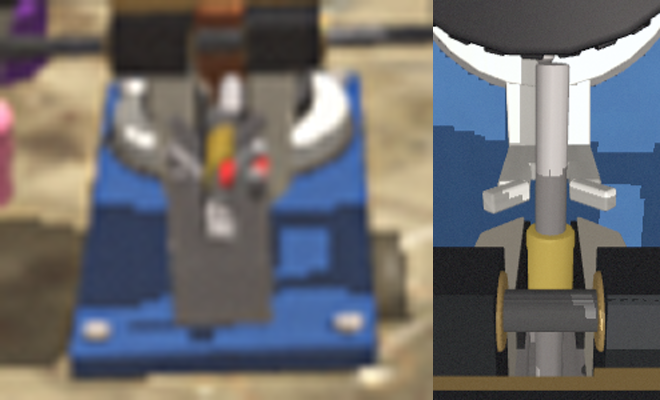

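Right half: the pin is down in the turntable fork at (550,190). Left half: the red jaw at (228,172) lies across and above the pin, whose end shows at (220,215). The 27 N reaction says it is fully seated, so I'm releasing and retreating.

Call:
{"method": "apply_moves", "body": {
  "motion": [
    {"x": 0, "y": 0, "z": 0.15, "yaw": 0, "hand": -0.2},
    {"x": 0, "y": 0, "z": 0.15, "yaw": 0, "hand": -0.2},
    {"x": 0, "y": 0, "z": 0.15, "yaw": 0, "hand": -0.2},
    {"x": 0, "y": 0, "z": 2, "yaw": 0, "hand": -0.2},
    {"x": 0, "y": 0, "z": 6, "yaw": 0, "hand": 0},
    {"x": 0, "y": 0, "z": 12, "yaw": 0, "hand": 1},
    {"x": 0, "y": 0, "z": 17, "yaw": 0, "hand": 1},
    {"x": 0, "y": 0, "z": 17, "yaw": 0, "hand": 1},
    {"x": 0, "y": 0, "z": 17, "yaw": 0, "hand": 1}
  ]
}}

```text
clock: 10.15
position: [0.5037, 0.0452, 0.199]
ee_rot: [-2.203, -2.239, -0.001]
force: [1.1, 0.8, -0.9]
width: 0.888
gripper_force: 0.0
```

```bash
cat > cap.py <<'E'
from h import *
a=get_image("wrist");print(observe()["clock"],observe()["position"].round(4),observe()["joints"].round(2))
best=None
for x in silhouettes("cap","wrist"):
    c=max(cv2.findContours(x["mask"].astype(np.uint8),0,2)[0],key=cv2.contourArea).reshape(-1,2)
    M=x["mask"];md=np.median(a[M],0)
    c=np.array([p for p in c if p[1]>2])
    C=np.array([atz("wrist",*p,.106)[:2] for p in c]);A=np.c_[2*C,np.ones(len(C))];s=np.linalg.lstsq(A,(C**2).sum(1),rcond=None)[0]
    print(x["rect"],round(x["p"],2),md,s[:2].round(4),np.sqrt(s[2]+s[:2]@s[:2]).round(4))
    if md.max()<80 or max(md)-min(md)<15:
        K=cv2.erode(M.astype(np.uint8),np.ones((7,7)))
        w=(a.min(2)>130)&(K>0)
        v,u=np.nonzero(w);P=np.array([atz("wrist",p,q,.115)[:2] for p,q in zip(u,v)])
        if len(P)>5:
            r=cv2.fitLine((P*1e3).astype(np.float32),cv2.DIST_L2,0,.01,.01).ravel();print("pointer",len(P),P.mean(0).round(4),np.degrees(np.arctan2(r[1],r[0])),"pts span",P.min(0),P.max(0))
cv2.imwrite("pics/w5.png",a)
for q in("clip_jaw","lock_pin"): print(q,[(x["rect"],round(x["p"],2)) for x in recognise(q,"wrist")][:2])
E
python3 cap.py
```

```text
10.2 [0.5033 0.0451 0.1983] [-0.94  0.38  1.01  1.95 -0.38  1.02  0.25]
[268.3, 0.0, 364.0, 100.8] 0.87 [71. 71. 73.] [0.5012 0.1506] 0.0307
pointer 187 [0.521  0.1534] 9.377303 pts span [0.51333821 0.15039053] [0.52921618 0.1564612 ]
[148.7, 58.0, 226.2, 130.2] 0.75 [192. 176. 230.] [0.4135 0.1241] 0.0238
[263.7, 20.4, 370.3, 159.1] 0.72 [218.5 220.  218. ] [0.5018 0.1315] 0.034
pointer 1087 [0.5023 0.118 ] 7.4707613 pts span [0.46930862 0.08544692] [0.53419102 0.1512842 ]
[416.0, 0.0, 497.6, 74.2] 0.63 [193. 120. 179.] [0.5922 0.1627] 0.0246
clip_jaw [([321.2, 225.8, 336.7, 247.7], 0.77)]
lock_pin [([312.4, 106.6, 327.7, 256.5], 0.77)]
```

View pics/w5.png

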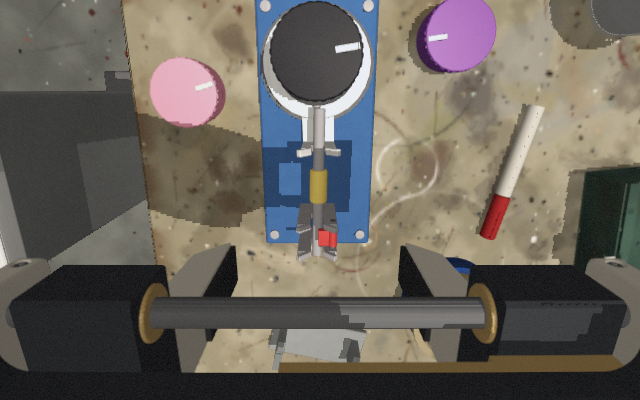

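Wrist view: the pin lies in both forks, with its sleeve at (318,185). The red jaw at (328,238) covers part of the pin between the clip plates, and the black cap is at (317,50) with its pointer at (347,47).

```bash
python3 - <<'E'
from h import *
a=cv2.imread("pics/w5.png")
h=cv2.cvtColor(a,cv2.COLOR_BGR2HSV);m=cv2.inRange(h,(0,180,100),(6,255,255));m[:,:300]=0;m[:,350:]=0
v,u=np.nonzero(m);print(u.min(),u.max(),v.min(),v.max())
for p,q in((u.min(),240),(u.max(),240)):print("now",atz("wrist",p,q,.067))
t=cv2.imread("pics/top.png");h=cv2.cvtColor(t,cv2.COLOR_BGR2HSV);m=cv2.inRange(h,(0,180,100),(6,255,255));m[:,:300]=0;m[:,325:]=0;m[:215]=0;m[245:]=0
v,u=np.nonzero(m);print(u.min(),u.max(),v.min(),v.max(),"start",atz("top",u.mean(),v.min(),.067),atz("top",u.mean(),v.max()+1,.067))
n=get_image("top");h=cv2.cvtColor(n,cv2.COLOR_BGR2HSV);m=cv2.inRange(h,(0,180,100),(6,255,255));m[:,:300]=0;m[:,325:]=0;m[:215]=0;m[245:]=0
v,u=np.nonzero(m);print("now top",len(u), (u.min(),u.max(),v.min(),v.max()) if len(u) else 0)
E
```

```text
319 336 229 245
now [ 0.50597106 -0.00105706  0.067     ]
now [ 0.52118733 -0.00081126  0.067     ]
309 315 226 232 start [0.51815515 0.00122814 0.067     ] [0.50261086 0.0014255  0.067     ]
now top 31 (np.int64(308), np.int64(314), np.int64(226), np.int64(232))
```

Call:
{"method": "apply_moves", "body": {
  "newtons": 50,
  "motion": [
    {"x": -0.1, "y": 5, "z": 0, "yaw": 0, "hand": 1},
    {"x": -0.2, "y": 10.6, "z": -2, "yaw": 0, "hand": 1},
    {"x": -0.2, "y": 10.6, "z": -5, "yaw": 0, "hand": 1},
    {"x": -0.2, "y": 10.6, "z": -9, "yaw": 0, "hand": 1},
    {"x": -0.2, "y": 10.6, "z": -11.1, "yaw": 0, "hand": 1},
    {"x": -0.2, "y": 10.6, "z": -11.1, "yaw": 0, "hand": 1}
  ]
}}

```text
clock: 11.15
position: [0.5008, 0.1502, 0.0861]
ee_rot: [-2.204, -2.237, 0.006]
force: [0.4, -0.8, 0.0]
width: 1.0
gripper_force: 0.0
```

Call:
{"method": "apply_moves", "body": {
  "newtons": 50,
  "motion": [
    {"x": 0, "y": 0, "z": 0, "yaw": 0, "hand": 0},
    {"x": 0, "y": 0, "z": 0, "yaw": 0, "hand": 0},
    {"x": 0, "y": 0, "z": 0, "yaw": 0, "hand": 0},
    {"x": 0, "y": 0, "z": 0, "yaw": 0, "hand": 0},
    {"x": 0, "y": 0, "z": 0, "yaw": 0, "hand": 0}
  ]
}}

```text
clock: 11.78
position: [0.5012, 0.1511, 0.0881]
ee_rot: [-2.203, -2.238, 0.001]
force: [-4.1, -0.5, 6.4]
width: 0.643
gripper_force: 50.0
```

Call:
{"method": "apply_moves", "body": {
  "motion": [
    {"x": 0.03, "y": 0, "z": 0.02, "yaw": 5, "hand": -0.5},
    {"x": 0.05, "y": 0, "z": 0.04, "yaw": 10, "hand": -0.5},
    {"x": 0.05, "y": 0, "z": 0.06, "yaw": 15, "hand": -0.5},
    {"x": 0.05, "y": 0, "z": 0.08, "yaw": 20, "hand": -0.5},
    {"x": 0.05, "y": 0, "z": 0.1, "yaw": 25, "hand": -0.5},
    {"x": 0.05, "y": 0, "z": 0.1, "yaw": 25, "hand": -0.5}
  ]
}}

```text
clock: 12.52
position: [0.5024, 0.1512, 0.0889]
ee_rot: [-1.667, -2.662, -0.001]
force: [-1.2, 0.9, 1.3]
width: 0.641
gripper_force: 50.0
```

```bash
cat > s.py <<'E'
from h import *
from scipy.spatial.transform import Rotation as R
o=observe();M=R.from_rotvec(o["ee_rot"]).as_matrix();print(o["clock"],o["position"].round(4),"yaw",np.degrees(np.arctan2(M[1,1],M[0,1])).round(2),o["force"].round(1),o["ft_torque"].round(2),o["width"],o["gripper_force"],o["joints"].round(2))
E
python3 s.py
```

```text
12.525 [0.5024 0.1512 0.0889] yaw 25.88 [-1.2  0.9  1.3] [ 0.09  0.32 -0.11] 0.6412471621435892 49.999626874923706 [-0.91  0.52  0.73  2.01 -0.49  0.79  0.55]
```

Call:
{"method": "apply_moves", "body": {
  "motion": [
    {"x": 0, "y": 0, "z": 0.02, "yaw": 5, "hand": -0.5},
    {"x": 0, "y": 0, "z": 0.04, "yaw": 10, "hand": -0.5},
    {"x": 0, "y": 0, "z": 0.06, "yaw": 15, "hand": -0.5},
    {"x": 0, "y": 0, "z": 0.06, "yaw": 15, "hand": -0.5}
  ]
}}

```text
clock: 13.02
position: [0.5024, 0.1516, 0.0895]
ee_rot: [-1.308, -2.856, -0.001]
force: [-1.8, 2.4, 1.8]
width: 0.639
gripper_force: 50.0
```

```bash
python3 s.py
```

```text
13.025 [0.5024 0.1516 0.0895] yaw 40.8 [-1.8  2.4  1.8] [ 0.61  0.49 -0.05] 0.6392556808290709 49.99985218048096 [-0.87  0.5   0.65  2.01 -0.43  0.77  0.75]
```

Call:
{"method": "apply_moves", "body": {
  "motion": [
    {"x": 0, "y": 0, "z": 0.02, "yaw": 3, "hand": -0.5},
    {"x": 0, "y": 0, "z": 0.03, "yaw": 6, "hand": -0.5},
    {"x": 0, "y": 0, "z": 0.03, "yaw": 6, "hand": -0.5}
  ]
}}

```text
clock: 13.4
position: [0.5024, 0.1516, 0.0898]
ee_rot: [-1.157, -2.92, -0.001]
force: [-2.2, 4.5, 4.1]
width: 0.644
gripper_force: 50.0
```

```bash
python3 s.py;  python3 - <<'E'
from h import *
a=get_image("top");b=get_image("wrist")
A=cv2.resize(a[190:275,200:330],(520,340),interpolation=cv2.INTER_CUBIC)
B=cv2.resize(b,(280,175));B=np.vstack([B,np.zeros((165,280,3),np.uint8)]);cv2.imwrite("pics/t7.png",np.hstack([A,B]))
E
```

```text
13.4 [0.5024 0.1516 0.0898] yaw 46.76 [-2.2  4.5  4.1] [ 0.81  0.74 -0.09] 0.6443582804001956 50.00059425830841 [-0.85  0.49  0.62  2.01 -0.41  0.77  0.84]
```

View pics/t7.png

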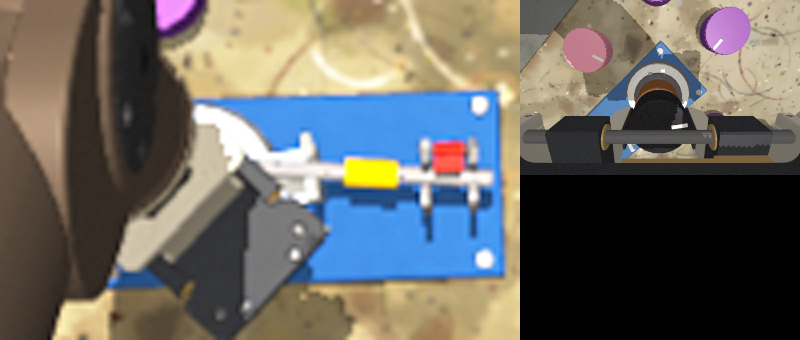

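Top view: the pin lies in both forks, with the sleeve at (370,172) and the red jaw at (448,158) over it. In the wrist inset the pointer has turned along with the gripper, so the cap has turned against the jar. Turning slightly further.

Call:
{"method": "apply_moves", "body": {
  "motion": [
    {"x": 0, "y": 0, "z": 0.02, "yaw": 3, "hand": -0.5},
    {"x": 0, "y": 0, "z": 0.05, "yaw": 6, "hand": -0.5},
    {"x": 0, "y": 0, "z": 0.05, "yaw": 8, "hand": -0.5},
    {"x": 0, "y": 0, "z": 0.05, "yaw": 8, "hand": -0.5}
  ]
}}

```text
clock: 14.0
position: [0.5024, 0.1512, 0.0905]
ee_rot: [-0.951, -2.994, -0.001]
force: [-5.1, 3.3, 8.8]
width: 0.644
gripper_force: 50.0
```

```bash
python3 s.py
```

```text
14.0 [0.5024 0.1512 0.0905] yaw 54.76 [-5.1  3.3  8.8] [ 0.5   0.98 -0.05] 0.644368261718526 50.00167965888977 [-0.82  0.48  0.58  2.01 -0.38  0.76  0.95]
```

Call:
{"method": "apply_moves", "body": {
  "motion": [
    {"x": 0, "y": 0, "z": 0.1, "yaw": 0, "hand": -0.5},
    {"x": 0, "y": 0, "z": 0.2, "yaw": 0, "hand": -0.5},
    {"x": 0, "y": 0, "z": 0.3, "yaw": 0, "hand": -0.5}
  ]
}}

```text
clock: 14.38
position: [0.5022, 0.1506, 0.0928]
ee_rot: [-0.949, -2.994, 0.002]
force: [-1.7, 0.9, -2.6]
width: 0.644
gripper_force: 50.0
```

Call:
{"method": "apply_moves", "body": {
  "motion": [
    {"x": 0, "y": 0, "z": 0.3, "yaw": 0, "hand": -0.5},
    {"x": 0, "y": 0, "z": 0.6, "yaw": 0, "hand": -0.5},
    {"x": 0, "y": 0, "z": 0.9, "yaw": 0, "hand": -0.5}
  ]
}}

```text
clock: 14.75
position: [0.5034, 0.1509, 0.1027]
ee_rot: [0.948, 2.994, 0.001]
force: [-0.1, 0.0, -0.4]
width: 0.643
gripper_force: 50.0
```

Call:
{"method": "apply_moves", "body": {
  "motion": [
    {"x": 0, "y": 0, "z": 0.9, "yaw": 0, "hand": -0.5},
    {"x": 0, "y": 0, "z": 1.8, "yaw": 0, "hand": -0.5},
    {"x": 0, "y": 0, "z": 1.8, "yaw": 0, "hand": -0.5},
    {"x": 0, "y": 0, "z": 1.8, "yaw": 0, "hand": -0.5},
    {"x": 0, "y": 0, "z": 1.8, "yaw": 0, "hand": -0.5}
  ]
}}

```text
clock: 15.38
position: [0.5023, 0.151, 0.1199]
ee_rot: [-0.947, -2.995, 0.0]
force: [-0.3, 0.4, -0.1]
width: 0.643
gripper_force: 50.0
```

```bash
python3 s.py; python3 - <<'E'
from h import *
b=get_image("side");a=get_image("top")
B=cv2.resize(b[155:245,250:335],(480,508),interpolation=cv2.INTER_CUBIC)
A=cv2.resize(a[205:265,255:330],(310,248),interpolation=cv2.INTER_CUBIC);A=np.vstack([A,np.zeros((260,310,3),np.uint8)])
cv2.imwrite("pics/f.png",np.hstack([B,A]))
for z in(.08,.094,.114,.148):print(z,[((proj("side",[.5024,.1515-.029,z])-[250,155])*[480/85,508/90]).round()])
E
```

```text
15.375 [0.5023 0.151  0.1199] yaw 54.9 [-0.3  0.4 -0.1] [ 0.02  0.04 -0.01] 0.6431069875836741 49.999906576664024 [-0.85  0.44  0.61  1.98 -0.34  0.82  0.92]
0.08 [array([270., 171.])]
0.094 [array([268., 143.])]
0.114 [array([266., 102.])]
0.148 [array([263.,  32.])]
```

View pics/f.png

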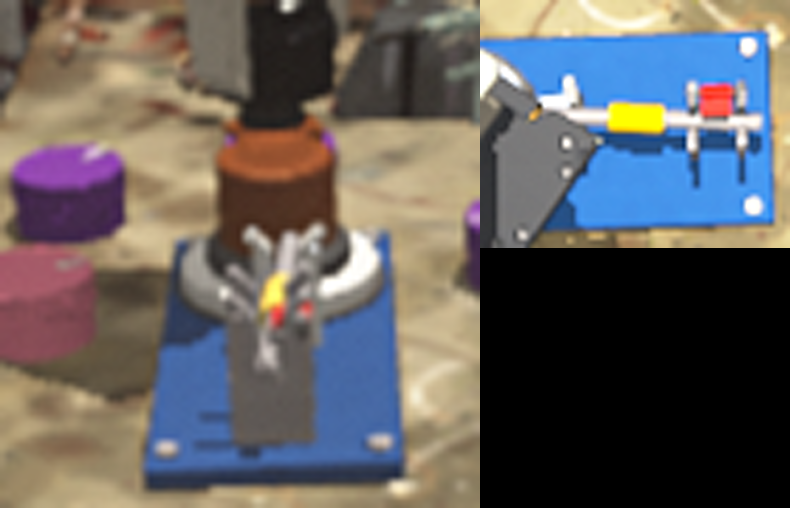

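Side half: the held cap's lower edge is at about row 97, against a predicted row 102 for 20 mm above the mouth. It is level, with the open neck beneath at (272,110). Top half: the pin lies through both forks with the red jaw shut over it at (717,100). Wrist forces are near zero, so I'm handing in.

```bash
python3 -c "
from cell import *
print(sign_off())"
```

```text
the job is handed in; nothing more can be done
None
```

The job is handed in at about 15 s on the robot's clock: the pin is locked in both forks with the red jaw shut over it, and the unscrewed black cap is held level about 2 cm above the open jar; the marker stayed put in the pictures, and the bottle and cups were never approached.

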